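Cool the staining dish and hold the vent open

ROBOT

A 6-joint arm with a two-finger parallel gripper is mounted at the origin on the work surface. World frame = base frame: x ahead of the robot, y to its left, z up, the work surface at z = 0. Lengths are in mm, angles in degrees, forces in N, time in s.
With the tool pointing down it reaches from about 300 to 750 mm from the base axis. Payload 8.5 kg.
Tool frame: the origin (TCP) lies midway between the tips of the shut fingers; the grasp point (between the pads) lies 19 mm behind it (grip_point_offset is the distance from the TCP to the grasp point, in mm); z points along the fingers, y is the line along which they close (so a half turn about z gives the same grasp; the last joint's range is limited). The gripper opens to 85 mm and grips with 20 to 120 N. Pads are 22 mm wide; open, the fingers measure 114 mm over their backs; the gripper's body (76 mm by 85 mm) begins 54 mm behind the grasp point. The pads swing forward as they close: fully open they stand 13 mm farther back than shut.
Start: joints at [58.081, 21.807, 74.336, -0, 83.858, -12.336], TCP at [184.342, 518.168, 231.322] pointing down, gripper open.
Joint ranges: [-178.18, 178.18], [-50.72, 133.34], [12.68, 142.11], [-81.47, 261.47], [9.98, 163.14], [-165.26, 165.26]. Speed limits (degrees/s): [136.94, 136.94, 180, 180, 180, 180].

INTERFACE

Orientations are given as a 3x3 rotation matrix whose columns are the frame's x, y, z axes.
In Python, from bench import sense, capture, job_done, search_frame, grip_point_offset gives the robot as it stands.
- The arm moves only by the shell command python3 -m creep 'ROWS' [OPENING]. ROWS is JSON, a list of rows, each a list of 4 numbers: the shift along the tool's x, y, z in m, then the turn about the tool's z in rad. In form: [[x, y, z, spin], ...]. A call has 1 to 20 rows; each row shifts and turns the commanded pose from where the row before left it, along the tool's axes as they then stand; what a row does not reach is not made up. A row lasts 1/8 s, in which the tool goes at most 62.5 mm and 10.7 degrees, less where a joint would pass 70% of its speed; a pose out of reach is approached as far as the arm can. A call is refused whole if a number of a shift passes 0.0625 or a number of a turn 0.188, either way. A call with a gripper value outside its range is refused whole. OPENING is the opening, from -1 (shut) to 1 (fully open), set as the call begins (- or left out, the last holds). The fingers move at their own pace and stop on an object; the grip force is fixed at half the most. Time passes only in rows, so rows that do not move let the fingers close. It gives the time, the measured TCP pose, the force, the opening and the grip force at its end, in the units of the state.
- sense(): the state, without advancing time (a new reading comes with each control period).
- capture(name): name is "scene" or "top" or "wrist"; returns a dict with "color" (480x640x3 uint8, red, green, blue), "camera_matrix" (3x3 intrinsics, pixels), "k1" (the pictures are not rectified: a ray, as slopes to the right and down, at radius r is drawn at 1 + k1 r^2 times it, then the intrinsics apply), "rvec" (rotation vector, rad) and "tvec" (3), from world to camera coordinates, as OpenCV has them; the wrist camera has in their place "tool_from_camera" (4x4, takes a point from camera to tool coordinates, whose origin is the TCP and whose axes are the flange's). Camera axes: x right, y down, z forward; pixel columns grow to the right and rows downward; lengths in mm; the calibration is good to about 2 mm. A picture is of the moment at which its call begins: read the wrist's pose just before it. There is no depth.
- job_done(): hands the job in; it is judged then, once.
Trained networks look in the newest picture that a camera, given by its name, has taken for a name from the list of things; names that differ only in an ending like _2 or _b are one class to them, and where a whole thing is asked for, a point or a joint stands for the part that bears it (a point fixed in the world has none). Each returns a list of dicts, best first, with "conf" (0 to 1); they miss things now and then, are a little off and sometimes report something else, mostly with a low value. They report only what shows in the picture. A call takes as long as a camera call.
- search_frame(camera, label): "box" ([left, top, right, bottom] in pixels, round what is visible of it).
The state is a dict: "time": time; "joints": joint angles; "joint_vel": joint speeds; "joint_torque": joint torques, N m; "ee_pos": TCP position; "orientation": TCP orientation; "contact_force": force on the tool from outside, world axes, zero at the start; "moment": the same for the moment, N m; "gripper_width": finger opening in mm; "grasp_force": force on a finger pad.
Only numpy, scipy, OpenCV 4.12 (cv2) and the standard library are available. Lean on these libraries where they do the work, as an engineer would, in place of code of your own. Each camera call takes 0.05 s, during which the arm holds its last target. There are 200 camera calls.

TASK

In the staining hood, slide the covered amber glass dish across the steel deck from the hot (red-framed) spot to inside the blue frame, square with it, without lifting or tipping it. Then pull the red handle of the spring-return vent damper out until its black pointer lies in the green band, and keep it there: finish while still holding the handle, since it springs back when let go. Leave the other things on the table and deck where they are.

Things in the scene. Friction and masses are not known exactly. Their poses are not given: they have to be found in the camera images.
- dish: covered staining dish, amber glass with slides inside and a flat steel lid, about 0.5 kg (0.4 to 0.65), loose, standing on the deck. 100 (x) by 80 (y) mm, lid 104 by 84 mm; lid top 64 mm above the dish's underside; on the lid's middle a black bar knob, 40 mm long in x, 18 mm wide in y, 34 mm high (64 to 98 mm above the underside). Origin: centre of the underside; z up
- dish_knob (a point): centre of the top face of the dish's knob, 98 mm above the dish's underside
- deck: fixed steel plate, 240 (x) by 380 (y) by 10 mm thick, turned a little about z; both framed spots lie on its top. Origin: centre of its underside on the table; its top is 10 mm above that
- hot_spot: flat print on the deck: black panel in a red frame, where the dish starts. Origin: its centre on the deck's top; same axes and sizes as the blue one. The two spots lie 170 mm apart along the deck's y; which is left and which is right varies
- cool_spot: flat print on the deck: white panel in a blue frame, where the dish must go. 120 (x) by 100 (y) mm inside the frame lines, the lines 6 mm wide, nothing raised. Origin: its centre on the deck's top; x along its longer side, to match the dish's x
- vent: fixed vent unit: grey housing 110 (x) by 130 (y) by 70 mm high, duct and white fan box (150 mm high) behind it at +x; ahead of it (-x) a flat aluminium bed 10 mm high, to 245 mm from the origin, y -40 to +90 mm, with a white scale. Origin: centre of the housing's underside on the table; turned about z; its -x is the way the damper is pulled
- damper: spring-return slide of the vent: steel tongue 40 mm wide, top 23 mm above the table, with an upright red handle block 18 mm (x) by 44 mm (y), from 23 to 81 mm above the table; home, the block is 130 mm ahead of the vent's origin, 66 mm clear of the housing. Same axes as the vent; origin at the vent's origin when home, moving along the vent's -x when pulled, at most 85 mm
- damper_grip (a point): middle of the red handle block in plan, 58 mm above the table; moves with the damper. The spring pulls it back with about 5.4 N at home plus 0.9 N per 10 mm of pull; it goes home when let go
- damper_pointer (a point): tip of the damper's thin black pointer, which sticks out from the handle's foot to the vent's +y, 66 mm beside the handle's middle, 12 mm above the table; moves with the damper
- mark: green band on the white scale beside the slide, fixed, 12 mm wide along the vent's x and 34 mm long in y, flat, same axes as the vent. Origin: its centre, 10.5 mm above the table. It stands for a pull of 35 to 65 mm from home, not at the end stop
- rinse_dish: bystander: smaller green glass dish, 90 by 70 mm, steel lid with white bar knob, 92 mm high in all; origin at its underside
- bottle: bystander: amber bottle with a green cap, 60 mm diameter, 130 mm high; origin at its underside
- slide_box: bystander: white card box, 30 (x) by 78 (y) by 28 mm high, on the deck's far edge; origin at its underside
- jar: bystander: small clear jar with blue cap, 40 mm diameter, 55 mm high, on the deck's far edge; origin at its underside
- canister: bystander: open steel canister, 80 mm diameter, 100 mm high; origin at its underside
- slide_rack: bystander: wire slide rack, 106 by 86 mm, 38 mm high; origin at its underside
- forceps: bystander: steel forceps lying flat, 120 mm long, 6 mm high; origin at its middle

How it is judged:
By the outcome, as a careful person would: the job done as asked, in the order asked, and still so for the second after the job is handed in, while the arm keeps its last pose, push and grip.
It also fails if it takes over 51 s, if anything falls off the work surface, if the arm or the gripper's body presses on something with over 40 N, if the wrist force passes 120 N, or if a joint passes its speed limit or range.

## Working session

There is one attempt and no reset: what is moved stays moved. The work goes in short steps, Python scripts to look and compute and a shell command to move; the robot and the scene stay as the last step left them, time stands still between calls to the robot, and variables do not carry over. Pictures are saved under pics/ and viewed, at most 13 in all, crops included, and the job is handed in when it is done.

```bash
mkdir -p pics; cat > h.py <<'E'
import numpy as np, cv2
from bench import sense, capture, search_frame
def ray(c,u,v,s=None):
    K=np.array(c["camera_matrix"],float); k1=c["k1"]
    d=cv2.undistortPoints(np.array([[[u,v]]],float),K,np.array([k1,0,0,0.]))[0,0]
    d=np.array([d[0],d[1],1.])
    if "rvec" in c:
        R=cv2.Rodrigues(np.array(c["rvec"],float))[0]; t=np.array(c["tvec"],float).ravel()
        return -R.T@t, R.T@d
    T=np.array(c["tool_from_camera"]); Rt=np.array(s["orientation"]); p=np.array(s["ee_pos"])
    return Rt@T[:3,3]+p, Rt@T[:3,:3]@d
def at(c,u,v,z,s=None):
    o,d=ray(c,u,v,s); return (o+d*(z-o[2])/d[2])[:2]
E
python3 - <<'E'
from h import *
s=sense(); print(s["ee_pos"],np.round(s["orientation"],3).tolist(),s["contact_force"],s["gripper_width"])
import bench; print(bench.grip_point_offset)
for n in ("scene","top"):
    c=capture(n); cv2.imwrite(f"pics/{n}0.png",c["color"][:,:,::-1])
    for l,z in (("dish",64),("dish_knob",98),("hot_spot",10),("cool_spot",10),("deck",10),("vent",70),("damper",23),("damper_grip",81),("damper_pointer",12),("mark",10.5)):
        for r in search_frame(n,l)[:2]:
            b=r["box"]; print(n,l,round(r["conf"],2),np.round(b),np.round(at(c,(b[0]+b[2])/2,(b[1]+b[3])/2,z)))
E
```

```text
[184.18340382 517.93854098 230.71417385] [[-0.942, 0.335, -0.001], [0.335, 0.942, -0.001], [0.0, -0.001, -1.0]] [-0.19494263  0.30308571 -0.35250699] 85.31489832534204
18.700000000000003
scene dish 0.87 [195. 266. 249. 327.] [ 501. -252.]
scene dish_knob 0.95 [193. 271. 248. 329.] [ 538. -272.]
scene dish_knob 0.36 [358. 214. 579. 340.] [845. 168.]
scene hot_spot 0.6 [191. 298. 259. 332.] [ 506. -257.]
scene cool_spot 0.84 [253. 250. 314. 300.] [495. -79.]
scene cool_spot 0.56 [165. 238. 353. 370.] [ 532. -181.]
scene deck 0.81 [166. 241. 352. 374.] [ 540. -186.]
scene vent 0.83 [355. 214. 582. 341.] [834. 196.]
scene vent 0.63 [300. 282. 331. 312.] [ 645. -102.]
scene damper 0.75 [392. 219. 418. 256.] [613. 248.]
scene damper 0.24 [190. 298. 260. 335.] [ 520. -264.]
scene damper_grip 0.96 [394. 218. 416. 254.] [651. 191.]
scene damper_pointer 0.93 [390. 220. 419. 256.] [606. 255.]
top dish 0.86 [405. 226. 442. 268.] [ 481. -249.]
top dish_knob 0.57 [401. 226. 441. 268.] [ 475. -236.]
top dish_knob 0.17 [402. 227. 440. 274.] [ 466. -235.]
top hot_spot 0.65 [403. 227. 441. 274.] [ 480. -251.]
top hot_spot 0.43 [227. 183. 257. 217.] [636. 244.]
top cool_spot 0.6 [336. 226. 380. 275.] [484. -77.]
top deck 0.79 [319. 197. 457. 284.] [ 510. -160.]
top vent 0.71 [189.  59. 270. 256.] [742. 271.]
top vent 0.18 [502. 203. 536. 242.] [ 540. -512.]
top damper 0.58 [233. 183. 256. 214.] [638. 235.]
top damper 0.34 [223. 230. 236. 237.] [539. 277.]
top damper_grip 0.79 [227. 181. 258. 216.] [623. 233.]
top damper_pointer 0.86 [231. 183. 257. 217.] [635. 238.]
top damper_pointer 0.7 [336. 230. 378. 278.] [475. -73.]
```

```bash
python3 - <<'E'
import cv2
a=cv2.imread("pics/top0.png")[50:290,180:500]; cv2.imwrite("pics/top0c.png",cv2.resize(a,(800,600),interpolation=cv2.INTER_CUBIC))
a=cv2.imread("pics/scene0.png")[200:400,150:450]; cv2.imwrite("pics/scene0c.png",cv2.resize(a,(800,533),interpolation=cv2.INTER_CUBIC))
E
```

```text
(no output)
```

View pics/top0c.png

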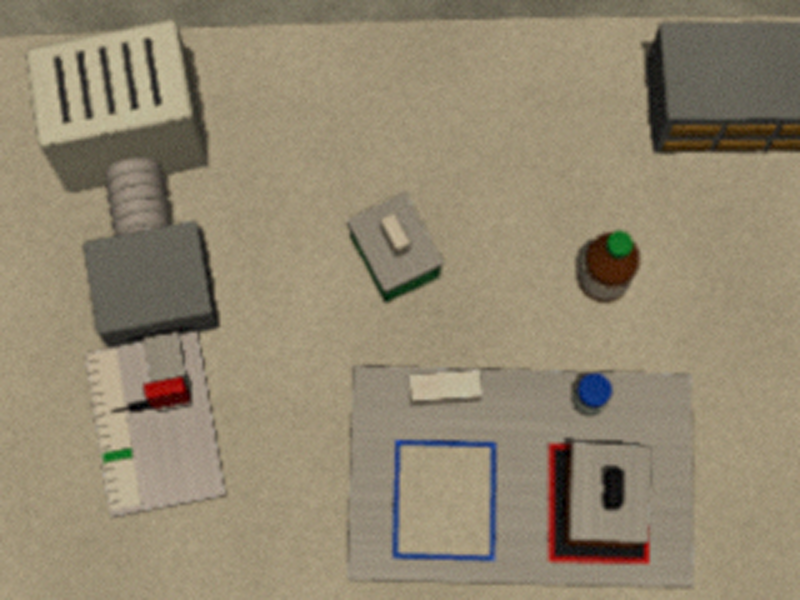

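View pics/scene0c.png

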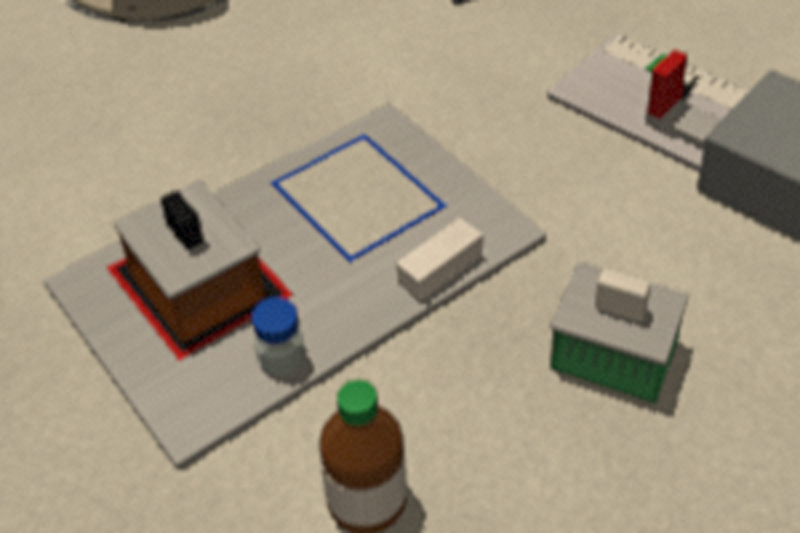

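```bash
cat >> h.py <<'E'
def segs(img):
    h=cv2.cvtColor(img,cv2.COLOR_RGB2HSV).astype(int); H,S,V=h[...,0],h[...,1],h[...,2]
    return {"blue":(H>105)&(H<130)&(S>110)&(V>60),"red":((H<6)|(H>174))&(S>150)&(V>90),"green":(H>45)&(H<80)&(S>120)&(V>60)}
def rects(c,name,z,minA=12,s=None):
    m=segs(c["color"])[name].astype(np.uint8); n,L,st,ce=cv2.connectedComponentsWithStats(m)
    for i in range(1,n):
        if st[i,4]<minA: continue
        ys,xs=np.where(L==i); P=np.array([at(c,x,y,z,s) for x,y in zip(xs,ys)],np.float32)
        r=cv2.minAreaRect(P); print(name,st[i].tolist(),np.round(r[0],1),np.round(r[1],1),round(r[2],1),np.round(P.mean(0),1))
E
python3 - <<'E'
from h import *
c=capture("top")
rects(c,"blue",10); rects(c,"red",81); rects(c,"green",10.5)
f=lambda u,v,z:np.round(at(c,180+u/2.5,50+v/2.5,z),1)
print("knob",f(613,487,108))
print("lid",[f(*p,74) for p in((571,440),(651,444),(649,543),(571,541))])
print("deck",[f(*p,10) for p in((353,365),(692,374),(692,584),(349,579))])
print("redc",[f(*p,10) for p in((551,446),(551,559),(648,560))])
print("handle",f(166,391,81),"tip",f(112,411,12),"band",f(117,455,10.5),"bed",f(111,515,10),f(225,494,10),"fan",f(48,143,150),f(190,103,150))
E
```

```text
blue [98, 135, 15, 17, 197] [822.3 655.3] [46.9 45.7] 45.4 [822.3 655.2]
blue [0, 163, 37, 89, 2525] [647.8 922.4] [272.6 121.3] 5.5 [646.1 931.4]
blue [411, 200, 14, 13, 139] [ 606.7 -245.5] [35.7 34.6] 42.2 [ 606.4 -245.5]
blue [337, 226, 41, 48, 253] [488.  -73.5] [109.7 130.7] 87.8 [485.3 -74.4]
red [238, 201, 16, 9, 94] [605.5 224.3] [16.6 41.5] 10.7 [605.2 224.2]
red [399, 228, 41, 47, 197] [ 468.7 -232.3] [105.2 122.1] 88.4 [ 443.8 -210.5]
green [423, 143, 10, 9, 77] [ 777.8 -284.6] [26.1 24. ] 88.9 [ 777.6 -284.7]
green [222, 230, 11, 5, 33] [546.5 285.8] [ 8.4 29.3] 8.1 [546.8 286.6]
knob [ 480.1 -245.9]
lid [array([ 537.3, -209.2]), array([ 530.8, -294.7]), array([ 424.9, -286.5]), array([ 429.3, -204.1])]
deck [array([641.3,  21.6]), array([ 621.7, -358.2]), array([ 386.2, -343.5]), array([401.8,  31.2])]
redc [array([ 543.5, -195.3]), array([ 418. , -189.7]), array([ 413.9, -296.3])]
handle [600.4 221.1] tip [595.5 292.1] band [545.6 286.3] bed [478.4 292.6] [498.9 165.8] fan [860.6 340.3] [900.1 187.5]
```

```bash
python3 -m creep '[[-0.035,-0.04,-0.005,0],[-0.035,-0.04,-0.005,0],[-0.035,-0.04,-0.005,0],[-0.035,-0.04,-0.005,0],[-0.035,-0.04,-0.005,0],[-0.035,-0.04,-0.005,0],[-0.035,-0.04,-0.005,0],[-0.035,-0.04,-0.005,0],[-0.035,-0.04,-0.005,0],[-0.035,-0.04,-0.005,0],[-0.035,-0.04,0,0],[-0.035,-0.04,0,0],[-0.035,-0.04,0,0],[-0.035,-0.04,0,0],[0,0,0,-0.15],[0,0,0,-0.148],[0,0,0,0],[0,0,0,0]]' 1
python3 - <<'E'
from h import *
s=sense(); c=capture("wrist"); cv2.imwrite("pics/w1.png",c["color"][:,:,::-1])
print(s["ee_pos"],np.round(s["orientation"],3).tolist(),np.round(c["tool_from_camera"],3).tolist())
rects(c,"blue",10,100,s); rects(c,"red",10,100,s)
for l in ("dish_knob","cool_spot"):
  for r in search_frame("wrist",l)[:2]:
    b=r["box"]; print(l,r["conf"],np.round(b),at(c,(b[0]+b[2])/2,(b[1]+b[3])/2,108 if l[0]=="d" else 10,s))
E
```

```text
time: 3.4
ee_pos: [458.3, -173.6, 281.4]
orientation: [[-0.999, 0.046, 0.0], [0.046, 0.999, -0.0], [-0.0, -0.0, -1.0]]
contact_force: [0.1, 0.1, -0.3]
gripper_width: 85.0
grasp_force: 0.0
[ 458.28187155 -173.56050633  281.40721963] [[-0.999, 0.046, 0.0], [0.046, 0.999, -0.0], [-0.0, -0.0, -1.0]] [[0.0, -0.958, -0.285, 71.479], [1.0, -0.0, 0.001, 0.148], [-0.001, -0.285, 0.958, -143.859], [0.0, 0.0, 0.0, 1.0]]
blue [358, 159, 25, 34, 233] [ 432.4 -119.8] [20.3 41. ] 53.4 [ 431.  -117.6]
blue [414, 160, 52, 37, 312] [443.5 -40.7] [53.4 37.5] 87.5 [433.3 -30.4]
blue [422, 215, 38, 64, 354] [526.2 -21.8] [31.3 79.6] 62.0 [530.4 -25.4]
blue [355, 222, 33, 56, 227] [ 525.6 -123.7] [71.2 32. ] 26.5 [ 528.9 -122.8]
blue [241, 328, 32, 30, 462] [ 630.3 -251.2] [40.2 28.7] 36.3 [ 631.5 -251.6]
red [194, 159, 108, 101, 1078] [ 468.9 -241.4] [111.2 108.6] 87.3 [ 440.9 -220.6]
dish_knob 0.9 [185. 177. 284. 292.] [ 468.9438096  -238.50968575]
cool_spot 0.86 [356. 156. 466. 283.] [486.90182771 -68.34636764]
```

View pics/w1.png

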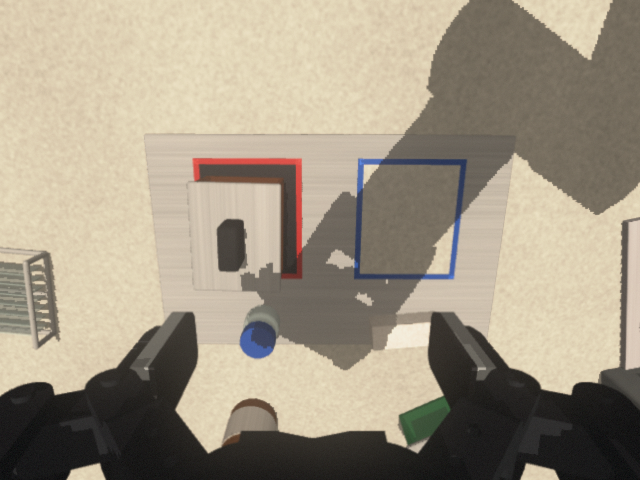

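```bash
python3 - <<'E'
from h import *
s=sense(); c=capture("wrist")
f=lambda L,z:[np.round(at(c,*p,z,s),1).tolist() for p in L]
B=f([(359,159),(467,160),(454,279),(354,278)],10);print("blue",B,np.mean(B,0))
L=f([(189,182),(281,183),(281,291),(192,289)],74);print("lid",L,np.mean(L,0))
print("deck",f([(146,135),(516,135)],10))
h=cv2.cvtColor(c["color"],cv2.COLOR_RGB2GRAY)
cv2.imwrite("pics/k1.png",cv2.resize(c["color"][150:310,170:330,::-1],(600,600),interpolation=cv2.INTER_CUBIC))
E
```

```text
blue [[420.0, -123.3], [425.8, -11.6], [557.4, -17.6], [551.0, -130.4]] [488.55  -70.725]
lid [[428.0, -281.3], [432.7, -199.8], [535.9, -206.8], [530.0, -292.1]] [ 481.65 -245.  ]
deck [[386.0, -339.1], [402.7, 37.2]]
```

View pics/k1.png

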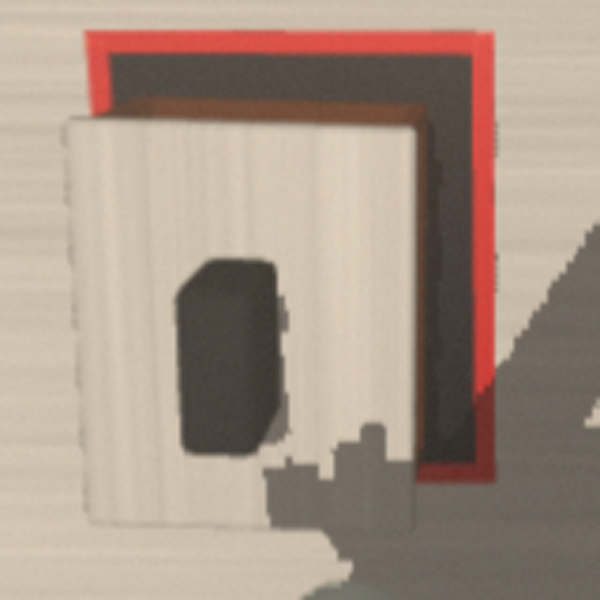

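```bash
python3 -m creep '[[-0.0135,-0.0355,0,0],[-0.013,-0.0355,0.02,0],[0,0,0.04,0],[0,0,0.04,0],[0,0,0.04,0],[0,0,0.03,0],[0,0,0.02,0],[0,0,0.01,0],[0,0,0,0],[0,0,0,0]]' 1 && python3 -m creep '[[0,0,0,0],[0,0,0,0],[0,0,0,0],[0,0,0,0],[0,0,0,0],[0,0,0,0],[0,0,0,0],[0,0,0,0]]' -1
python3 -c "
from h import *
c=capture('wrist'); cv2.imwrite('pics/w2.png',c['color'][:,:,::-1])"
```

```text
time: 4.85
ee_pos: [482.1, -246.1, 82.2]
orientation: [[-0.999, 0.044, 0.001], [0.044, 0.999, -0.001], [-0.001, -0.001, -1.0]]
contact_force: [-0.2, 0.1, 0.4]
gripper_width: 85.5
grasp_force: 0.0
time: 5.85
ee_pos: [481.8, -245.9, 81.5]
orientation: [[-0.999, 0.044, 0.0], [0.044, 0.999, -0.0], [-0.0, -0.0, -1.0]]
contact_force: [0.6, -0.3, 3.6]
gripper_width: 16.7
grasp_force: 61.1
```

View pics/w2.png

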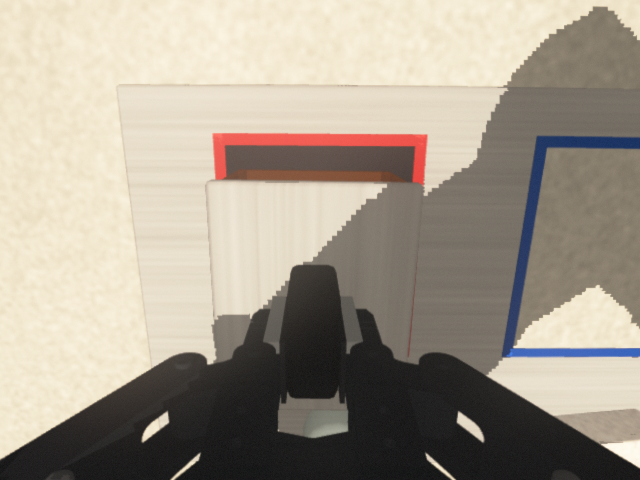

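```bash
python3 -m creep '[[0,0.004,0,0],[0.001,0.008,0,0],[0,0.0125,0,0],[0,0.0125,0,0],[0,0.0125,0,0],[0,0.0125,0,0],[0,0.0125,0,0],[0,0.0125,0,0],[0,0.0125,0,0],[0,0.0125,0,0],[0,0.0125,0,0],[0,0.0125,0,0],[0,0.0125,0,0],[0,0.0125,0,0],[0,0.008,0,0],[0,0.0045,0,0],[0,0,0,0],[0,0,0,0],[0,0,0,0],[0,0,0,0]]'
python3 - <<'E'
from h import *
s=sense(); c=capture('wrist'); cv2.imwrite('pics/w3.png',c['color'][:,:,::-1])
print(np.round(s["orientation"],3).tolist())
rects(c,"blue",10,100,s)
E
```

```text
time: 8.4
ee_pos: [488.4, -70.5, 81.4]
orientation: [[-0.999, 0.044, 0.0], [0.044, 0.999, 0.001], [-0.0, 0.001, -1.0]]
contact_force: [1.6, -3.1, 7.0]
gripper_width: 16.9
grasp_force: 61.9
[[-0.999, 0.044, 0.0], [0.044, 0.999, 0.001], [-0.0, 0.001, -1.0]]
blue [203, 138, 131, 43, 1563] [432.1 -91.2] [68.8 22. ] 87.5 [425.3 -97.2]
blue [364, 139, 52, 43, 765] [435.5 -27. ] [27.1 22.1] 87.6 [431.3 -21.6]
```

View pics/w3.png

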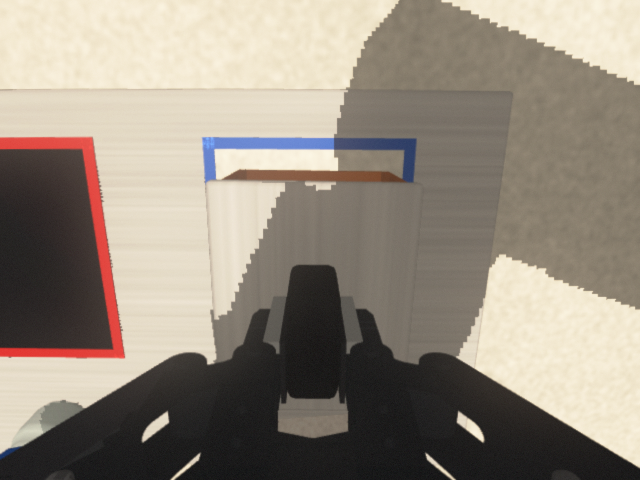

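```bash
python3 - <<'E'
from h import *
s=sense(); c=capture('wrist')
R=np.array(s["orientation"])[:2,:2]
for n,L,z in(("lid",[(206,182),(422,183)],74),("frame",[(203,138),(416,139)],10),("dishtop",[(232,172),(392,171)],70)):
    P=np.array([at(c,*p,z,s) for p in L]); print(n,np.round(P,1).tolist(),np.round((P-s["ee_pos"][:2])@R,1).tolist())
E
```

```text
lid [[435.1, -108.6], [439.1, -26.1]] [[51.6, -40.3], [51.2, 42.2]]
frame [[419.6, -124.8], [425.1, -12.6]] [[66.3, -57.3], [65.8, 55.1]]
dishtop [[432.1, -99.1], [434.5, -36.9]] [[55.0, -31.0], [55.3, 31.2]]
```

```bash
python3 -m creep '[[0,-0.001,0,0],[0,-0.001,0,0],[0,0,0,0],[0,0,0,0]]' && python3 -m creep '[[0,0,0,0],[0,0,0,0],[0,0,0,0],[0,0,0,0],[0,0,0,0],[0,0,0,0]]' 1 && python3 -m creep '[[0,0,-0.01,0],[0,0,-0.02,0],[0,0,-0.04,0],[0,0,-0.04,0],[0,0,-0.04,0]]'
python3 - <<'E'
from h import *
s=sense(); c=capture('wrist'); cv2.imwrite('pics/w4.png',c['color'][:,:,::-1]); print(np.round(s["joints"],1))
E
```

```text
time: 9.0
ee_pos: [488.2, -71.1, 81.4]
orientation: [[-0.999, 0.044, 0.0], [0.044, 0.999, 0.004], [-0.0, 0.004, -1.0]]
contact_force: [2.5, 5.8, 8.4]
gripper_width: 17.0
grasp_force: 62.1
time: 9.75
ee_pos: [488.2, -73.4, 81.3]
orientation: [[-0.999, 0.044, 0.0], [0.044, 0.999, 0.0], [-0.0, 0.0, -1.0]]
contact_force: [-0.5, 0.2, 0.8]
gripper_width: 85.4
grasp_force: 0.0
time: 10.38
ee_pos: [488.0, -73.3, 233.4]
orientation: [[-0.999, 0.044, 0.001], [0.044, 0.999, -0.0], [-0.001, -0.0, -1.0]]
contact_force: [0.4, -0.4, -0.0]
gripper_width: 85.5
grasp_force: 0.0
[ -22.3   16.    82.8    0.    81.2 -109.8]
```

View pics/w4.png

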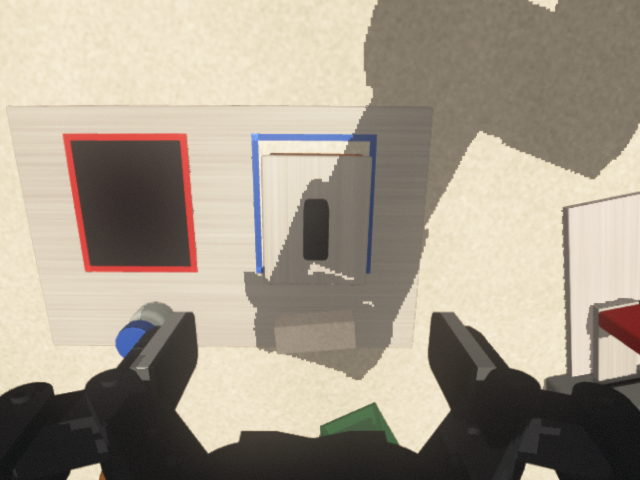

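```bash
python3 - <<'E'
from h import *
s=sense(); c=capture('wrist'); R=np.array(s["orientation"])[:2,:2]
for n,L,z in(("lid",[(262,155),(371,156),(368,283),(269,283)],74),("frame",[(252,134),(376,135)],10)):
    P=np.array([at(c,*p,z,s) for p in L]); print(n,np.round((P-s["ee_pos"][:2])@R,1).tolist())
E
python3 -m creep '[[-0.014,0.043,0,0],[-0.014,0.043,0,0],[-0.014,0.043,0,0],[-0.014,0.043,0,0],[-0.014,0.043,0,0],[-0.014,0.043,0,0],[-0.014,0.043,0,0],[0,0,0,0.17],[0,0,0,0.17],[0,0,0,0.17],[0,0,0,0.17],[0,0,0,0.17],[0,0,0,0.17],[0,0,0,0.17],[0,0,0,0.17],[0,0,0,0],[0,0,0,0]]' 1
python3 - <<'E'
from h import *
s=sense(); c=capture('wrist'); cv2.imwrite('pics/w5.png',c['color'][:,:,::-1]); print(np.round(s["joints"],1))
rects(c,"red",81,60,s); rects(c,"green",10.5,60,s)
E
```

```text
lid [[50.0, -38.6], [49.3, 44.5], [-55.0, 46.5], [-55.1, -36.6]]
frame [[64.0, -55.1], [63.1, 57.4]]
time: 12.6
ee_pos: [599.2, 223.0, 231.1]
orientation: [[-0.169, 0.986, -0.0], [0.986, 0.169, -0.0], [0.0, -0.0, -1.0]]
contact_force: [0.2, 0.1, 0.3]
gripper_width: 85.5
grasp_force: 0.0
[ 9.8 31.1 58.7  0.  90.3  0.1]
red [311, 202, 22, 47, 794] [606.9 225.4] [16.  36.1] 9.7 [607.2 223.4]
```

View pics/w5.png

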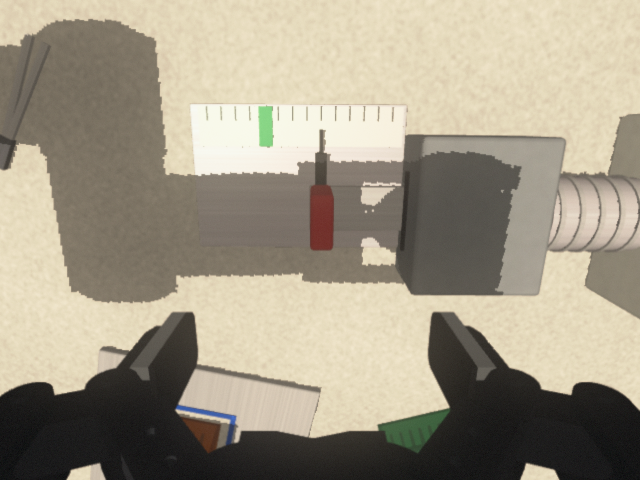

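```bash
python3 - <<'E'
from h import *
s=sense(); c=capture('wrist'); R=np.array(s["orientation"])[:2,:2]
for n,L,z in(("bed",[(191,104),(406,106)],10),("tip",[(322,130)],12),("band",[(259.5,106),(273,106),(273,147),(259.5,147)],10.5),("handletop",[(311,204),(332,204),(332,249),(311,249)],81),("housing",[(411,136),(397,287)],70)):
    P=np.array([at(c,*p,z,s) for p in L]); print(n,np.round(P,1).tolist(),np.round((P-s["ee_pos"][:2])@R,1).tolist())
E
```

```text
bed [[479.9, 296.9], [665.6, 327.0]] [[93.0, -105.1], [91.3, 83.0]]
tip [[596.7, 294.5]] [[70.9, 9.5]]
band [[539.4, 305.2], [551.0, 307.2], [555.9, 272.7], [544.0, 270.6]] [[91.1, -45.1], [91.1, -33.3], [56.2, -34.3], [56.2, -46.4]]
handletop [[596.3, 240.4], [611.8, 243.0], [618.3, 208.2], [602.2, 205.5]] [[17.6, 0.0], [17.6, 15.8], [-17.8, 16.3], [-17.8, -0.0]]
housing [[661.4, 301.6], [678.8, 181.6]] [[67.0, 74.6], [-54.3, 71.4]]
```

```bash
python3 -m creep '[[0.003,0.008,0.02,0.01],[0,0,0.03,0],[0,0,0.03,0],[0,0,0.02,0],[0,0,0,0],[0,0,0,0]]' 0.2 && python3 - <<'E'
from h import *
s=sense(); c=capture('wrist'); cv2.imwrite('pics/w6.png',c['color'][:,:,::-1])
E
```

```text
time: 13.45
ee_pos: [607.1, 227.5, 131.6]
orientation: [[-0.157, 0.988, 0.001], [0.988, 0.157, 0.0], [0.0, 0.001, -1.0]]
contact_force: [0.1, 0.2, 0.6]
gripper_width: 51.1
grasp_force: 0.0
```

View pics/w6.png

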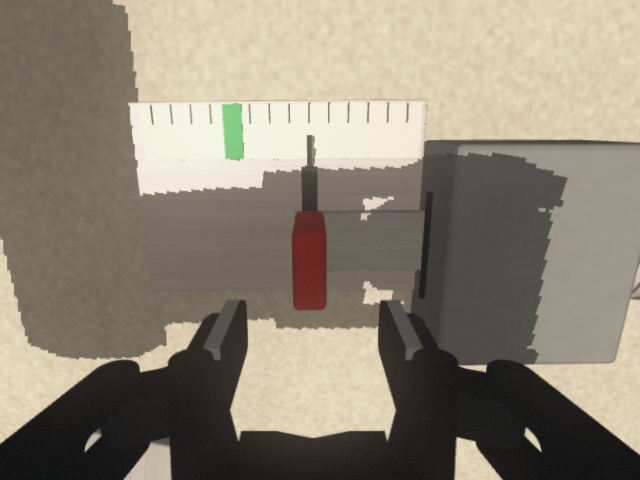

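```bash
python3 - <<'E'
from h import *
s=sense(); c=capture('wrist'); R=np.array(s["orientation"])[:2,:2]
for n,L,z in(("bed",[(131,103),(425,101)],10),("tip",[(310,136)],12),("band",[(222.5,104),(242,104),(244,159),(225,159)],10.5),("handletop",[(292,235),(326,235),(326,309),(293,309)],81)):
    P=np.array([at(c,*p,z,s) for p in L]); print(n,np.round((P-s["ee_pos"][:2])@R,1).tolist())
E
python3 -m creep '[[0,0,0.03,0],[0,0,0.03,0],[0,0,0.02,0],[0,0,0.01,0],[0,0,0,0]]' && python3 -m creep '[[0,0,0,0],[0,0,0,0],[0,0,0,0],[0,0,0,0],[0,0,0,0],[0,0,0,0]]' -1
```

```text
bed [[88.2, -114.4], [89.2, 72.9]]
tip [[67.6, -0.3]]
band [[87.3, -55.8], [87.3, -43.4], [53.0, -43.7], [53.0, -56.3]]
handletop [[20.1, -9.3], [20.1, 8.1], [-21.3, 8.5], [-21.3, -9.3]]
time: 14.18
ee_pos: [606.8, 227.3, 41.5]
orientation: [[-0.156, 0.988, 0.0], [0.988, 0.156, 0.0], [-0.0, 0.0, -1.0]]
contact_force: [-0.1, -0.2, 0.8]
gripper_width: 51.0
grasp_force: 0.0
time: 14.92
ee_pos: [605.3, 227.1, 42.5]
orientation: [[-0.157, 0.988, -0.003], [0.988, 0.157, -0.001], [-0.0, -0.003, -1.0]]
contact_force: [-10.1, -2.4, 9.8]
gripper_width: 17.5
grasp_force: 60.0
```

```bash
python3 -m creep '[[0,-0.003,0,0],[0,-0.005,0,0],[0,-0.007,0,0],[0,-0.007,0,0],[0,-0.007,0,0],[0,-0.007,0,0],[0,-0.006,0,0],[0,-0.004,0,0],[0,-0.003,0,0],[0,0,0,0],[0,0,0,0],[0,0,0,0],[0,0,0,0]]' && python3 - <<'E'
from h import *
s=sense(); c=capture('wrist'); cv2.imwrite('pics/w7.png',c['color'][:,:,::-1])
rects(c,"green",10.5,60,s)
E
```

```text
time: 16.55
ee_pos: [560.5, 219.7, 42.5]
orientation: [[-0.157, 0.988, 0.006], [0.988, 0.157, 0.001], [-0.0, 0.006, -1.0]]
contact_force: [8.6, 0.2, 1.7]
gripper_width: 17.0
grasp_force: 59.5
```

View pics/w7.png

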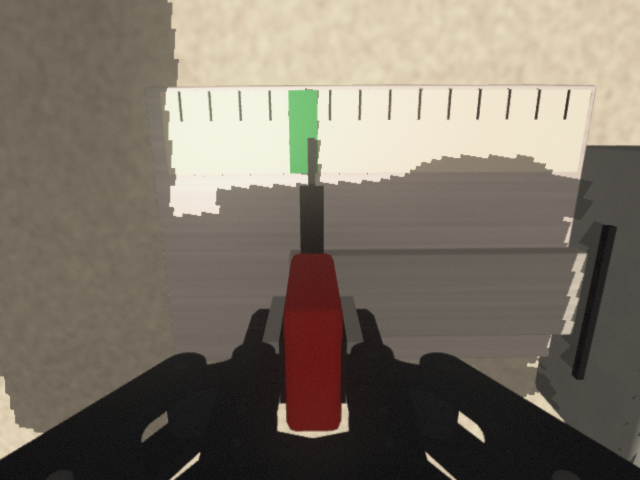

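```bash
python3 -m creep '[[0,-0.002,0,0],[0,-0.0018,0,0],[0,0,0,0],[0,0,0,0],[0,0,0,0],[0,0,0,0],[0,0,0,0],[0,0,0,0]]' && python3 - <<'E'
from h import *
c=capture('wrist'); t=capture('top')
a=cv2.resize(c['color'][60:260,200:420],(440,400)); b=cv2.resize(t['color'][190:290,320:460],(440,314)) 
o=np.zeros((500,800,3),np.uint8); o[:400,:440]=a; o[:257,440:]=cv2.resize(b,(360,257)); cv2.imwrite('pics/w8.png',o[:,:,::-1])
E
```

```text
time: 17.6
ee_pos: [556.8, 219.1, 42.5]
orientation: [[-0.157, 0.988, 0.006], [0.988, 0.157, 0.001], [-0.0, 0.006, -1.0]]
contact_force: [9.3, 1.3, 0.8]
gripper_width: 17.2
grasp_force: 59.5
```

View pics/w8.png

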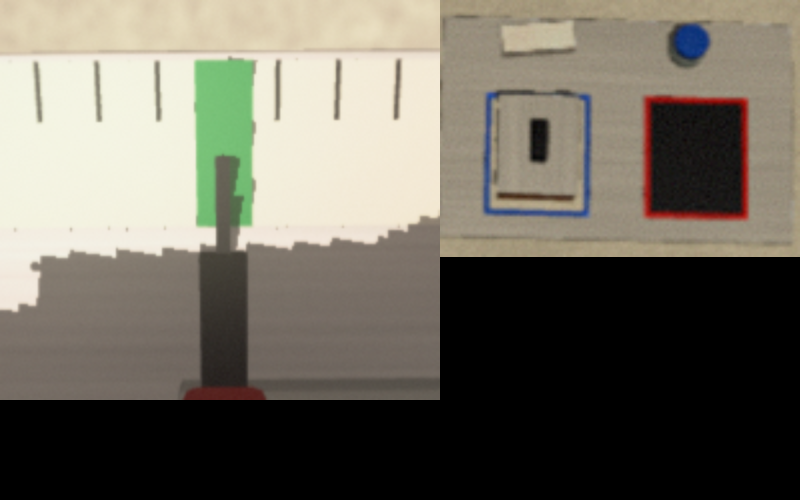

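The pointer tip (crop about 223) sits mid-band (195–253), and the dish stands inside the blue frame, square with it.

```bash
python3 -c "
from bench import job_done; print(job_done())"
```

```text
the job is handed in; nothing more can be done
None
```

The dish is inside the blue frame and square with it, and the gripper is still holding the damper with its pointer mid-way in the green band; I handed the job in at about 18 s.

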